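Push a cast puck out of its mould ring on a four-pin ejector

ROBOT

A 7-joint arm with a two-finger parallel gripper is mounted at the origin on a cart in front of the work surface, level with it; the furniture and walls round the work are solid. World frame = base frame: x ahead of the robot, y to its left, z up, the work surface at z = 0. Lengths are in m, angles in rad, forces in N, time in s.
With the tool pointing down it reaches from about 0.425 to 0.875 m from the base axis. Payload 4.7 kg.
Tool frame: the origin (TCP) lies midway between the tips of the shut fingers; the grasp point (between the pads) lies 19 mm behind it; z points along the fingers, y is the line along which they close (so a half turn about z gives the same grasp; the last joint's range is limited). The gripper opens to 87 mm and grips with 3 to 60 N. Pads are 19 mm wide; open, the fingers measure 117 mm over their backs; the gripper's body (75 mm by 190 mm) begins 51 mm behind the grasp point.
Start: joints at [-1.289, 0.321, -0.07, 1.45, 0.023, 1.371, -0.057], TCP at [0.172, 0.627, 0.223] pointing down, gripper open.
Joint ranges: [-2.86, 2.86], [-0.3, 2.09], [-1.38, 1.24], [0.06, 2.45], [-1.56, 4.7], [0.09, 2.05], [-2.69, 2.69]. Speed limits (rad/s): [2.57, 2.57, 3.14, 3.14, 3.14, 3.14, 3.14].

INTERFACE

Orientations are given as a unit quaternion [x, y, z, w].
In Python, from workcell import bot gives the robot as it stands. The module is installed in compiled form; this text tells all that it offers.
- The arm moves only by the shell command python3 -m crank 'ROWS'. ROWS is text: rows parted by semicolons, each of 7 numbers parted by spaces: the turn, a rotation vector about the tool's x, y, z in rad, then the shift along the tool's x, y, z in m, then the finger opening in m, from 0 to 0.087. A call has 1 to 8 rows; each row shifts and turns the commanded pose from where the row before left it, along the tool's axes as they then stand; what a row does not reach is not made up. A row lasts 1/8 s, in which the tool goes at most 62.5 mm and 10.7 degrees, less where a joint would pass 70% of its speed; a pose out of reach is approached as far as the arm can. A call with a gripper value outside its range is refused whole. The fingers move at their own pace and stop on an object; the grip force is fixed at half the most. Time passes only in rows, so rows that do not move let the fingers close. It gives the time, the measured TCP pose, the force, the opening and the grip force at its end, in the units of the state.
- bot.state(): the state, without advancing time (a new reading comes with each control period).
- bot.get_image(name): name is "side" or "top"; returns (picture, depth): 384x512x3 uint8, blue, green, red; 384x512 float32, m along the optical axis (not along the pixel's ray), 0 where there is no reading.
- bot.camera_params(name): a dict with "camera_matrix" (3x3 intrinsics, pixels), "k1" (the pictures are not rectified: a ray, as slopes to the right and down, at radius r is drawn at 1 + k1 r^2 times it, then the intrinsics apply), "rvec" (rotation vector, rad) and "tvec" (3), from world to camera coordinates, as OpenCV has them. Camera axes: x right, y down, z forward; pixel columns grow to the right and rows downward; lengths in m; the calibration is good to about 2 mm. A picture is of the moment at which its call begins. camera_params takes no time and is no camera call.
- bot.finish_job(): hands the job in; it is judged then, once.
The state is a dict: "t": time; "qpos": joint angles; "joint_velocities": joint speeds; "joint_torque": joint torques, N m; "ee_pos": TCP position; "tool_rot": TCP orientation; "contact_force": force on the tool from outside, world axes, zero at the start; "wrist_torque": the same for the moment, N m; "width": opening from 0.0 (shut) to 1.0 (fully open); "gripper_force": force on a finger pad.
Only numpy, scipy, OpenCV 4.12 (cv2) and the standard library are available. Lean on these libraries where they do the work, as an engineer would, in place of code of your own. Each camera call takes 0.05 s, during which the arm holds its last target. There are 200 camera calls.

TASK

The round black cast puck lies loose in its metal mould ring, too deep to be gripped. Set the ring on the four-pin ejector and feel for the angle at which the pins pass through the gaps in its spoked floor, so that the ring goes right down onto the seat and the pins push the puck up out of it. Then take the puck from above and set it down gently, upright (same side up), in the middle of the square steel plate; leave the ring down on the ejector and do not disturb the other things on the bench.

Things in the scene. Friction and masses are not known exactly. Their poses are not given: they have to be found in the camera images.
- mould_center (a point): Plain aluminium mould ring, loose, upright on the bench at the start with the puck in it: outside diameter 68, inside 62, height 30 mm, about 0.22 kg with its floor. The point is on its axis, half-way up, 15 mm above its underside; z is its axis, up.
- mould_floor (a point): Centre of the ring's floor, on its axis, 4 mm above its underside (axes: the ring's). Floor: a hub and four spokes 20 mm wide, 90 degrees apart, 2 to 6 mm above the underside, open gaps between. It sits in the ring at an angle that varies (stiff: turns with the ring unless dragged hard) and is hidden under the puck: the spokes' direction is not told by the ring's pose.
- puck_center (a point): Cast black plastic puck, loose, 59 mm in diameter, 20 mm thick, about 0.12 kg, plain sides. The point is its centre; z is its axis, up. At the start it lies on the ring's floor, its top 4 mm below the ring's rim, with 1.5 mm play all round.
- ejector: Ejector, fixed to the bench. Origin: centre of its underside; z up. Square grey base plate 110 x 110 x 10 mm; on its middle a round steel seat, 67 mm in diameter, its top 24 mm above the origin. The ring, when right down, has its underside on this seat; the puck then stands on the pins, its underside 60 mm above the origin, 6 mm above the ring's rim.
- pin_tips (a point): On the ejector's axis at the height of its four pin tips, 60 mm above its origin. Round-ended steel pins 8 mm in diameter, 36 mm long, 23 mm from the axis, at 45, 135, 225, 315 degrees from the ejector's x axis. Pins against spokes: the ring stops with its underside 2 mm below this point. Pins in the gaps (15 to 25 degrees of every 90): it goes down to the seat.
- plate: Dark steel inspection plate, fixed, 120 x 120 mm. Origin: centre of its underside; its flat top is 16 mm above; z up.
- multimeter: Bystander: multimeter lying on the bench, 80 x 156 x 50 mm. Origin: centre of its underside.
- relay_box: Bystander: grey box, 60 x 95 x 45 mm, lying on the bench. Origin: centre of its underside.
- marker_2: Bystander: marker pen, 15 x 135 x 18 mm, lying on the bench near its front edge. Origin: centre of its underside.
There are look-alikes about, which are no part of the job. Leave any red look-alike of the part that bears mould_center alone.

How it is judged:
On the way:
1. the ring is right down on the ejector's seat and the pins hold the puck up clear of its rim (horizontal distance between mould_center and ejector below 0.01 m and z of mould_center in the frame of ejector below 0.043 m and angle between mould_center's own z axis and vertical below 0.12 rad and z of puck_center in the frame of mould_center above 0.026 m and angle between puck_center's own z axis and vertical below 0.15 rad and horizontal distance between puck_center and ejector below 0.012 m), for 0.2 s.
At the end, for the whole second after the job is handed in: The puck rests flat on the steel plate, same side up (tilt under 0.1 rad), its centre within 25 mm of the plate's centre; the mould ring is still right down on the ejector's seat (within 4 mm in height, 10 mm sideways); all at rest (horizontal distance between puck_center and plate below 0.025 m and height (world z) of puck_center between 0.023 and 0.03 m and angle between puck_center's own z axis and vertical below 0.1 rad and linear speed of puck below 0.02 m/s and horizontal distance between mould_center and ejector below 0.01 m and z of mould_center in the frame of ejector below 0.043 m and angle between mould_center's own z axis and vertical below 0.12 rad); the robot touches nothing.
It fails at once if a bystander (multimeter, grey box, marker) is moved more than 20 mm (distance of any of multimeter, relay_box, marker_2 from where it was at the start of the episode above 0.02 m).
It fails at once if the puck is tipped more than 0.6 rad (angle between puck_center's own z axis and vertical above 0.6 rad).
It fails at once if the puck is dropped (it moves faster than 0.65 m/s out of the fingers, a fall of over 20 mm) after leaving the ring (linear speed of puck above 0.65 m/s and contact force between the fingers and puck below 0.05 N and distance between puck_center and mould_center above 0.02 m).
It also fails if it takes over 67 s, if anything falls off the work surface, if the arm or the gripper's body presses on something with over 40 N, if the wrist force passes 120 N, or if a joint passes its speed limit or range.

## Working session

There is one attempt and no reset: what is moved stays moved. The work goes in short steps, Python scripts to look and compute and a shell command to move; the robot and the scene stay as the last step left them, time stands still between calls to the robot, and variables do not carry over. Pictures are saved under pics/ and viewed, at most 10 in all, crops included, and the job is handed in when it is done.

```bash
mkdir -p pics; cat > h.py <<'E'
import numpy as np, cv2
from workcell import bot
def cam(n):
    p=bot.camera_params(n);K=np.array(p["camera_matrix"]);R=cv2.Rodrigues(np.array(p["rvec"],float))[0]
    return K,float(p["k1"]),R,np.array(p["tvec"],float).ravel()
def slopes(n,uv):
    K,k1,R,t=cam(n);uv=np.atleast_2d(np.array(uv,float)).reshape(-1,1,2)
    return cv2.undistortPoints(uv,K,np.array([k1,0,0,0,0.])).reshape(-1,2)
def on_plane(n,uv,z):
    K,k1,R,t=cam(n);s=slopes(n,uv);d=np.c_[s,np.ones(len(s))]@R;c=-R.T@t
    return c+d*((z-c[2])/d[:,2])[:,None]
def by_depth(n,uv,dep):
    K,k1,R,t=cam(n);s=slopes(n,uv);p=np.c_[s,np.ones(len(s))]*np.asarray(dep).reshape(-1,1)
    return (p-t)@R
E
python3 - <<'E'
from h import *
for n in("top","side"):
    im,d=bot.get_image(n);cv2.imwrite(f"pics/{n}0.png",im);np.save(f"pics/{n}0.npy",d)
    K,k1,R,t=cam(n);print(n,K.round(1).tolist(),k1,(-R.T@t).round(3),R.round(2).tolist())
print(bot.state())
E
```

```text
top [[483.5, 0.0, 255.9], [0.0, 483.5, 187.4], [0.0, 0.0, 1.0]] -0.18838519433886605 [0.408 0.141 1.274] [[-0.01, -1.0, 0.0], [-1.0, 0.01, -0.09], [0.09, -0.0, -1.0]]
side [[396.4, 0.0, 252.5], [0.0, 396.4, 193.2], [0.0, 0.0, 1.0]] 0.0062870845750233875 [0.427 1.091 0.5  ] [[-1.0, -0.07, -0.02], [-0.01, 0.41, -0.91], [0.07, -0.91, -0.4]]
{'t': 0.1, 'qpos': array([-1.28888949,  0.3216893 , -0.07006926,  1.45157934,  0.02261076,
        1.37079876, -0.05690896]), 'joint_velocities': array([-0.00048444, -0.00216094,  0.00072192, -0.00254364, -0.00089598,
       -0.0004028 ,  0.00069816]), 'joint_torque': array([-3.38334539e-04, -4.92573202e+01, -4.05936269e-01, -3.13400674e+01,
       -6.41912967e-02,  3.95210925e-02,  8.17634259e-05]), 'ee_pos': array([0.17192742, 0.6263251 , 0.22159624]), 'tool_rot': array([ 1.33500133e-01,  9.91048436e-01, -8.42281539e-04, -5.74976332e-05]), 'contact_force': array([ 0.40237225, -0.03478773,  0.93444086]), 'wrist_torque': array([ 0.03265487, -0.00440009, -0.02252071]), 'gripper_force': 0.0, 'width': 0.9944312381104016}
```

View pics/top0.png

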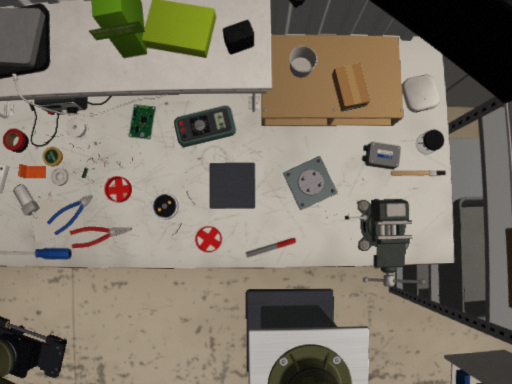

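View pics/side0.png

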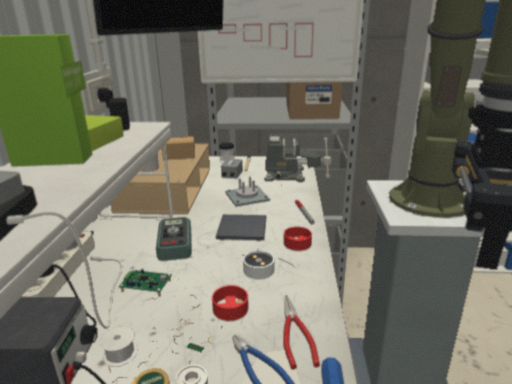

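The top view shows the candidates:
- **Silver ring with a black disc:** (165,206), in the side view (259,265).
- **Red look-alike rings:** (118,189) and (208,239).
- **Black-topped jar:** (432,140).
- **White cup:** (302,60).

I choose the silver ring at (165,206). The ejector is at (310,182), the plate at (232,185), the multimeter at (205,126), the grey box at (382,154) and the marker at (271,247).

```bash
python3 - <<'E'
from h import *
im=cv2.imread("pics/top0.png");s=cv2.imread("pics/side0.png")
a=cv2.resize(im[176:236,135:195],(400,400),interpolation=cv2.INTER_CUBIC)
b=cv2.resize(im[147:217,275:345],(400,400),interpolation=cv2.INTER_CUBIC)
cv2.imwrite("pics/crop1.png",np.hstack([a,b]))
d=np.load("pics/top0.npy")
# height map
v,u=np.mgrid[0:384,0:512];P=by_depth("top",np.c_[u.ravel(),v.ravel()],d.ravel()).reshape(384,512,3)
np.save("pics/P.npy",P)
def blob(m,c,r=45):
    mm=np.zeros(m.shape,np.uint8);mm[c[1]-r:c[1]+r,c[0]-r:c[0]+r]=1
    n,l,st,ce=cv2.connectedComponentsWithStats((m.astype(np.uint8)&mm))
    i=1+np.argmax(st[1:,4]);return (l==i).astype(np.uint8)
hsv=cv2.cvtColor(im,cv2.COLOR_BGR2HSV)
for nm,c,m in(("puck",(165,206),hsv[...,2]<70),("plate",(232,185),hsv[...,2]<90),("ejbase",(310,182),(hsv[...,2]<165)&(P[...,2]<.09))):
    b=blob(m,c);ct=max(cv2.findContours(b,0,1)[0],key=cv2.contourArea);ct=cv2.convexHull(ct)
    print(nm,cv2.contourArea(ct),cv2.minAreaRect(ct),cv2.minEnclosingCircle(ct),"z",np.median(P[...,2][b>0]).round(4))
    z={"puck":.026,"plate":.016,"ejbase":.010}[nm]
    w=on_plane("top",ct.reshape(-1,2),z)[:,:2].astype(np.float32)
    print("  rect",cv2.minAreaRect(w),"circ",cv2.minEnclosingCircle(w))
print("table z",np.median(P[225:235,160:190,2]))
E
```

```text
puck 362.0 ((164.5, 205.5), (21.0, 21.0), 90.0) ((164.10317993164062, 205.6904754638672), 11.131855964660645) z 0.0268
  rect ((0.47786638140678406, 0.37424519658088684), (0.055446770042181015, 0.05469508469104767), 89.70375061035156) circ ((0.4774681329727173, 0.3752670884132385), 0.029097817838191986)
plate 1934.5 ((232.0, 185.0), (44.0, 44.0), 90.0) ((231.75286865234375, 185.24713134765625), 30.7632999420166) z 0.0169
  rect ((0.5309411287307739, 0.19877389073371887), (0.11566983163356781, 0.11573197692632675), 89.50409698486328) circ ((0.5308667421340942, 0.19963708519935608), 0.08061850816011429)
ejbase 1790.5 ((309.8218994140625, 182.80821228027344), (42.8699836730957, 42.704463958740234), 65.55604553222656) ((309.5, 183.5), 29.436471939086914) z 0.0119
  rect ((0.5351077914237976, -0.0061495304107666016), (0.11346707493066788, 0.11269520968198776), 24.03024673461914) circ ((0.5343113541603088, -0.005728406365960836), 0.07777898013591766)
table z 0.0011204368585526685
```

View pics/crop1.png

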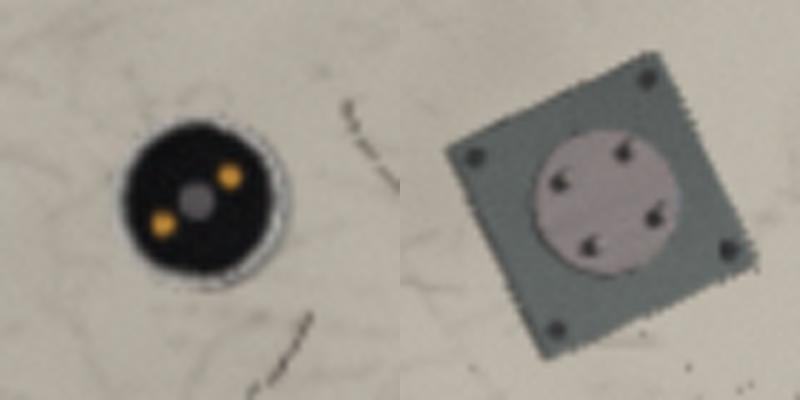

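The crop confirms the silver ring with a black puck (two orange dots, one grey centre dot) at about (165,206). The ejector's four pins stand round its seat at about (311,182). Next I refine the seat and puck centres.

```bash
python3 - <<'E'
from h import *
im=cv2.imread("pics/top0.png");hsv=cv2.cvtColor(im,cv2.COLOR_BGR2HSV).astype(int)
P=np.load("pics/P.npy")
sub=im[155:210,285:335].astype(int);m=((sub[...,2]-sub[...,0])>4)&(sub[...,2]>110)&(sub[...,2]<165)
# seat: pinkish vs green-grey
m2=(sub[...,2]>=sub[...,1]+3)&(sub[...,2]<172)
n,l,st,ce=cv2.connectedComponentsWithStats(m2.astype(np.uint8));i=1+np.argmax(st[1:,4])
ct=cv2.convexHull(max(cv2.findContours((l==i).astype(np.uint8),0,1)[0],key=cv2.contourArea)).reshape(-1,2)+[285,155]
w=on_plane("top",ct,.024)[:,:2].astype(np.float32);print("seat",st[i],cv2.minEnclosingCircle(w),cv2.fitEllipse(w))
# base corners from rect of mask z plane .010 : bbox check ; ring via height
Z=P[...,2];r=(Z[190:222,148:182]>.015)
ys,xs=np.nonzero(r);q=P[ys+190,xs+148];print("ring pts",len(q),q[:,:2].min(0),q[:,:2].max(0),q[:,:2].mean(0))
zz=Z[160:206,288:334];ys,xs=np.nonzero(zz>.04);print("pins px",list(zip(xs+288,ys+160,zz[ys,xs].round(3))))
for n,c,z in(("top grey dot",(135+197*.15-.5,176+202*.15-.5),.026),("side",(259,258),.03)):
    print(n,on_plane("top" if n!="side" else "side",[c],z))
# side: pins and ring rim
s=cv2.imread("pics/side0.png");a=cv2.resize(s[170:210,220:275],(440,320),interpolation=2);b=cv2.resize(s[245:285,235:290],(440,320),interpolation=2)
cv2.imwrite("pics/crop2.png",np.vstack([a,b])[:600])
E
```

```text
seat [ 13  15  26  25 495] ((0.5361625552177429, -0.006343276239931583), 0.03318963199853897) ((0.5360479950904846, -0.006251301616430283), (0.06506714224815369, 0.06564540416002274), 30.34331703186035)
ring pts 558 [0.40788408 0.14064623] [0.51036861 0.40904442] [0.47607295 0.37199614]
pins px [(np.int64(291), np.int64(160), np.float64(1.274)), (np.int64(319), np.int64(161), np.float64(1.274)), (np.int64(296), np.int64(162), np.float64(1.274)), (np.int64(314), np.int64(171), np.float64(0.058)), (np.int64(315), np.int64(171), np.float64(0.062)), (np.int64(316), np.int64(171), np.float64(0.055)), (np.int64(313), np.int64(172), np.float64(0.048)), (np.int64(314), np.int64(172), np.float64(0.057)), (np.int64(315), np.int64(172), np.float64(0.054)), (np.int64(316), np.int64(172), np.float64(0.062)), (np.int64(313), np.int64(173), np.float64(0.051)), (np.int64(314), np.int64(173), np.float64(0.059)), (np.int64(315), np.int64(173), np.float64(0.06)), (np.int64(316), np.int64(173), np.float64(0.057)), (np.int64(313), np.int64(174), np.float64(0.042)), (np.int64(314), np.int64(174), np.float
[... 1283 characters left out ...]
(np.int64(307), np.int64(189), np.float64(0.05)), (np.int64(308), np.int64(189), np.float64(0.062)), (np.int64(309), np.int64(189), np.float64(0.065)), (np.int64(310), np.int64(189), np.float64(0.058)), (np.int64(307), np.int64(190), np.float64(0.05)), (np.int64(308), np.int64(190), np.float64(0.058)), (np.int64(309), np.int64(190), np.float64(0.061)), (np.int64(310), np.int64(190), np.float64(0.06)), (np.int64(308), np.int64(191), np.float64(0.047)), (np.int64(319), np.int64(195), np.float64(1.274)), (np.int64(309), np.int64(201), np.float64(1.274)), (np.int64(312), np.int64(204), np.float64(1.274))]
top grey dot [[0.47703722 0.37531071 0.026     ]]
side [[0.47391456 0.37447168 0.03      ]]
```

View pics/crop2.png

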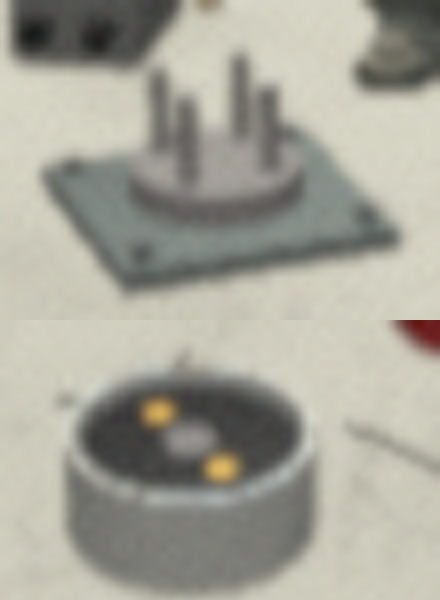

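The side crop shows four pins upright on the seat, and the puck lying flat in the silver ring at side pixel (259,259). Now I move over the ring.

```bash
python3 -m crank '0 0 0 -.045 -.0203 0 .087;0 0 0 -.045 -.0203 0 .087;0 0 0 -.045 -.0203 0 .087;0 0 0 -.045 -.0203 0 .087;0 0 0 -.045 -.0203 0 .087;0 0 0 -.045 -.0203 0 .087;0 0 0 -.045 -.0203 0.03 .087;0 0 0 -.045 -.0203 0.04 .087'
```

```text
t: 1.1
ee_pos: [0.4772, 0.3749, 0.1533]
tool_rot: [0.133, 0.991, 0.001, 0.001]
contact_force: [-0.1, 0.4, -0.6]
width: 1.001
gripper_force: 0.0
```

```bash
python3 -m crank '0 0 0 0 0 .05 .087;0 0 0 0 0 .045 .087;0 0 0 0 0 .03 .087;0 0 0 0 0 .020 .087;0 0 0 0 0 0 .087;0 0 0 0 0 0 .06;0 0 0 0 0 0 .06;0 0 0 0 0 0 .06'
```

```text
t: 2.1
ee_pos: [0.4763, 0.3754, 0.0096]
tool_rot: [0.134, 0.991, 0.0, 0.001]
contact_force: [-1.6, -1.9, 4.5]
width: 0.776
gripper_force: 30.0
```

```bash
python3 -m crank '0 0 0 0 0 0 .087;0 0 0 0 0 0 .087;0 0 0 0 0 0 .087' ; python3 -m crank '0 0 .18 0 0 0 .087;0 0 .18 0 0 0 .087;0 0 .18 0 0 0 .087;0 0 .18 0 0 0 .087;0 0 .18 0 0 0 .087;0 0 .18 0 0 0 .087;0 0 .18 0 0 0 .087;0 0 .18 0 0 0 .087'; python3 -m crank '0 0 .13 0 0 .002 .087;0 0 0 0 0 0 .06;0 0 0 0 0 0 .06;0 0 0 0 0 0 .06;0 0 0 0 0 0 .06'; python3 -c "
from workcell import bot;print(bot.state()['qpos'])"
```

```text
t: 2.48
ee_pos: [0.4754, 0.3757, 0.0081]
tool_rot: [0.133, 0.991, 0.0, -0.0]
contact_force: [0.3, -0.2, -0.9]
width: 0.979
gripper_force: 0.0
t: 3.48
ee_pos: [0.4755, 0.3757, 0.008]
tool_rot: [0.756, 0.655, -0.0, -0.0]
contact_force: [-0.0, 0.8, -0.4]
width: 1.003
gripper_force: 0.0
t: 4.1
ee_pos: [0.4759, 0.3753, 0.0062]
tool_rot: [0.795, 0.607, 0.0, 0.0]
contact_force: [1.1, -0.4, -0.7]
width: 0.771
gripper_force: 30.0
[-1.06982438  0.44667735  0.43650188  1.79423005 -0.22631145  0.94974665
 -0.80511218]
```

```bash
python3 -m crank '0 0 0 0 0 -.02 .06;0 0 0 0 0 -.04 .06;0 0 0 0 0 -.04 .06;0 0 0 0 0 -.02 .06'; python3 -m crank '0 0 0 -.044 .01975 0 .06;0 0 0 -.044 .01975 0 .06;0 0 0 -.044 .01975 0 .06;0 0 0 -.044 .01975 0 .06;0 0 0 -.044 .01975 0 .06;0 0 0 -.044 .01975 0 .06;0 0 0 -.044 .01975 0 .06;0 0 0 -.044 .01975 0 .06'; python3 -m crank '0 0 0 0 0 0 .06;0 0 0 0 0 0 .06'
python3 - <<'E'
from h import *
print(bot.state()['qpos'])
for p in [(315,172),(303,177.3),(320,184),(309,189.3)]: print(on_plane("top",[p],.058).round(4))
for n in("top","side"):
    im,d=bot.get_image(n);cv2.imwrite(f"pics/{n}1.png",im)
    c=im[130:230,250:370] if n=="top" else im[130:230,190:310]
    cv2.imwrite(f"pics/c_{n}.png",cv2.resize(c,(400,333),interpolation=2))
cv2.imwrite("pics/c3.png",np.hstack([cv2.imread("pics/c_top.png"),cv2.imread("pics/c_side.png")]))
E
```

```text
t: 4.6
ee_pos: [0.4765, 0.3762, 0.1295]
tool_rot: [0.795, 0.607, 0.002, -0.0]
contact_force: [-0.1, -0.1, -3.6]
width: 0.774
gripper_force: 30.0
t: 5.6
ee_pos: [0.5346, -0.0071, 0.1261]
tool_rot: [0.795, 0.607, -0.0, -0.0]
contact_force: [0.6, 0.3, -3.9]
width: 0.775
gripper_force: 30.0
t: 5.85
ee_pos: [0.5346, -0.0051, 0.1259]
tool_rot: [0.795, 0.607, -0.0, -0.001]
contact_force: [0.4, -0.0, -3.1]
width: 0.773
gripper_force: 30.0
[-0.694104    0.17189644  0.72104617  1.88080324 -0.12588795  1.13528601
 -0.19409044]
[[ 0.5578 -0.0143  0.058 ]]
[[0.5445 0.0166 0.058 ]]
[[ 0.527  -0.0264  0.058 ]]
[[0.5138 0.0019 0.058 ]]
```

View pics/c3.png

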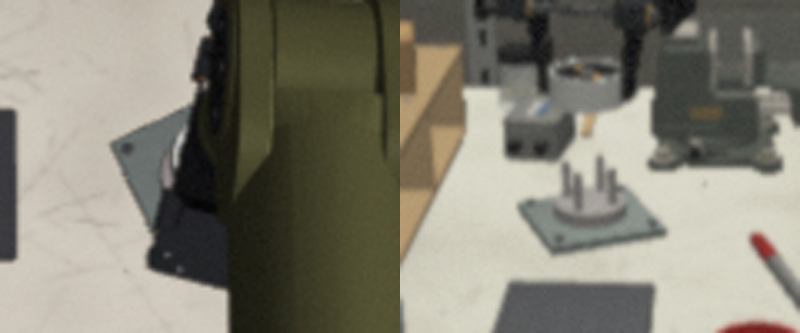

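The top view is mostly hidden by the arm. In the side view the ring with the puck hangs level above the pins, at crop (585,85) with the pins at (590,185). I go down to feel the pins.

```bash
python3 -m crank '0 0 0 -.0005 .0012 .03 .06;0 0 0 0 0 .02 .06;0 0 0 0 0 .007 .06;0 0 0 0 0 0 .06'; python3 -m crank '0 0 0 0 0 .004 .06;0 0 0 0 0 .002 .06;0 0 0 0 0 0 .06'
```

```text
t: 6.45
ee_pos: [0.5361, -0.0057, 0.0691]
tool_rot: [0.794, 0.607, -0.0, -0.0]
contact_force: [-0.3, 0.3, -2.9]
width: 0.771
gripper_force: 30.0
t: 6.82
ee_pos: [0.5367, -0.0063, 0.0639]
tool_rot: [0.795, 0.607, 0.001, 0.0]
contact_force: [-0.8, 1.2, 0.3]
width: 0.773
gripper_force: 30.0
```

Contact at TCP z = 0.064, as expected for pins on spokes. I press lightly and turn in small steps.

```bash
python3 -m crank '0 0 0 0 0 .001 .06;0 0 0 0 0 0 .06';python3 -m crank '0 0 .1 0 0 0 .06;0 0 0 0 0 0 .06'; python3 -m crank '0 0 .1 0 0 0 .06;0 0 0 0 0 0 .06'
```

```text
t: 7.08
ee_pos: [0.5368, -0.0063, 0.0636]
tool_rot: [0.795, 0.607, 0.001, -0.0]
contact_force: [-3.5, 0.0, 7.8]
width: 0.778
gripper_force: 30.0
t: 7.32
ee_pos: [0.5374, -0.0059, 0.0633]
tool_rot: [0.824, 0.567, 0.001, 0.0]
contact_force: [-1.1, 2.1, 6.0]
width: 0.776
gripper_force: 30.0
t: 7.58
ee_pos: [0.5358, -0.0074, 0.0618]
tool_rot: [0.851, 0.525, -0.001, 0.0]
contact_force: [-0.0, -1.2, -3.9]
width: 0.774
gripper_force: 30.0
```

It dropped (z 0.0618, force gone). I turn a little further into the gap and lower.

```bash
python3 -m crank '0 0 .07 .001 -.0005 0 .06;0 0 0 0 0 0 .06';python3 -m crank '0 0 0 0 0 .003 .06;0 0 0 0 0 .003 .06;0 0 0 0 0 0 .06'
```

```text
t: 7.82
ee_pos: [0.5358, -0.0061, 0.0617]
tool_rot: [0.869, 0.495, -0.001, 0.0]
contact_force: [0.4, -1.4, -4.8]
width: 0.772
gripper_force: 30.0
t: 8.2
ee_pos: [0.5362, -0.0063, 0.0559]
tool_rot: [0.869, 0.494, -0.0, 0.001]
contact_force: [1.5, -3.6, -2.7]
width: 0.774
gripper_force: 30.0
```

```bash
python3 -m crank '0 0 .02 0 0 .004 .06;0 0 0 0 0 .004 .06;0 0 0 0 0 0 .06';python3 -m crank '0 0 0 0 0 .004 .06;0 0 0 0 0 .004 .06;0 0 0 0 0 .003 .06;0 0 0 0 0 0 .06'
```

```text
t: 8.57
ee_pos: [0.5364, -0.0058, 0.0477]
tool_rot: [0.874, 0.485, 0.0, 0.001]
contact_force: [2.8, -3.6, -4.8]
width: 0.777
gripper_force: 30.0
t: 9.07
ee_pos: [0.5364, -0.0057, 0.0368]
tool_rot: [0.874, 0.485, 0.0, 0.0]
contact_force: [2.0, -4.3, -3.6]
width: 0.778
gripper_force: 30.0
```

```bash
python3 -m crank '0 0 0 0 0 .003 .06;0 0 0 0 0 .003 .06;0 0 0 0 0 0 .06';python3 -m crank '0 0 0 0 0 .001 .06;0 0 0 0 0 0 .06'
```

```text
t: 9.45
ee_pos: [0.5364, -0.0057, 0.0308]
tool_rot: [0.874, 0.485, 0.0, 0.0]
contact_force: [1.8, -4.9, -2.7]
width: 0.777
gripper_force: 30.0
t: 9.7
ee_pos: [0.5364, -0.0057, 0.0302]
tool_rot: [0.874, 0.485, 0.0, 0.0]
contact_force: [1.4, -5.4, 0.6]
width: 0.772
gripper_force: 30.0
```

```bash
python3 - <<'E'
from h import *
im,d=bot.get_image("side");cv2.imwrite("pics/s2.png",cv2.resize(im[130:230,190:310],(600,500),interpolation=2))
E
```

```text
(no output)
```

View pics/s2.png

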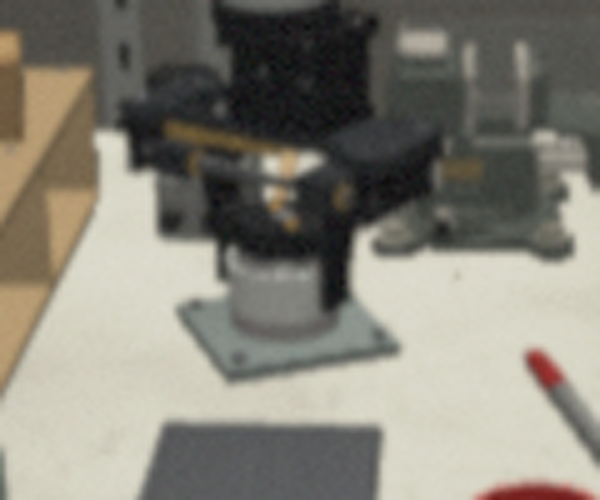

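The ring is down on the seat at crop (283,300), with the puck lifted between the fingers (its dots show at (285,190)). I release the ring and rise to puck height.

```bash
python3 -m crank '0 0 0 0 0 0 .087;0 0 0 0 0 0 .087;0 0 0 0 0 0 .087;0 0 0 0 0 0 .087'; python3 -m crank '0 0 0 0 0 -.01 .087;0 0 0 0 0 -.01 .087;0 0 0 0 0 -.01 .087;0 0 0 0 0 0 .087'
```

```text
t: 10.25
ee_pos: [0.5361, -0.0048, 0.0301]
tool_rot: [0.874, 0.486, 0.0, -0.0]
contact_force: [-0.8, 0.5, 0.4]
width: 0.993
gripper_force: 0.0
t: 10.75
ee_pos: [0.5371, -0.0052, 0.0615]
tool_rot: [0.874, 0.485, 0.001, 0.0]
contact_force: [0.2, 0.8, 0.8]
width: 0.996
gripper_force: 0.0
```

```bash
python3 -m crank '0 0 0 0 0 .001 .087;0 0 0 0 0 0 .07;0 0 0 0 0 0 .07'; python3 -m crank '0 0 0 0 0 0 .062;0 0 0 0 0 0 .05;0 0 0 0 0 0 .05;0 0 0 0 0 0 .05'
```

```text
t: 11.12
ee_pos: [0.5359, -0.0054, 0.0589]
tool_rot: [0.874, 0.485, -0.0, -0.0]
contact_force: [-0.1, -0.0, 0.4]
width: 0.855
gripper_force: 0.0
t: 11.62
ee_pos: [0.5361, -0.0054, 0.0592]
tool_rot: [0.874, 0.485, -0.0, -0.0]
contact_force: [-0.8, 0.3, -0.2]
width: 0.669
gripper_force: 30.0
```

```bash
python3 -m crank '0 0 0 0 0 -.005 .05;0 0 0 0 0 -.01 .05;0 0 0 0 0 -.02 .05;0 0 0 0 0 -.02 .05;0 0 0 0 0 0 .05'
python3 - <<'E'
from h import *
im,d=bot.get_image("side");cv2.imwrite("pics/s3.png",cv2.resize(im[130:230,190:310],(600,500),interpolation=2))
E
```

```text
t: 12.25
ee_pos: [0.5377, -0.0054, 0.1162]
tool_rot: [0.874, 0.485, 0.002, 0.0]
contact_force: [-1.4, -0.9, -1.2]
width: 0.666
gripper_force: 30.0
```

View pics/s3.png

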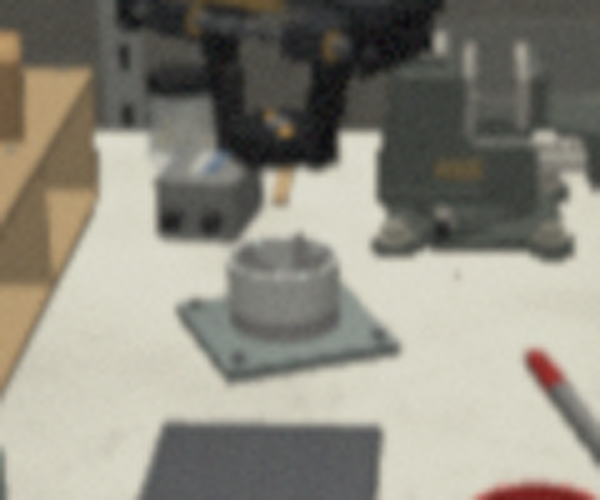

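The ring sits flat on the seat with the pins inside it at (285,285), and the puck is held level at (280,130). I carry it to the plate.

```bash
python3 -m crank '0 0 0 .0341 -.0226 0 .05;0 0 0 .0341 -.0226 0 .05;0 0 0 .0341 -.0226 0 .05;0 0 0 .0341 -.0226 0 .05;0 0 0 .0341 -.0226 0 .05;0 0 0 0 0 .03 .05;0 0 0 0 0 .03 .05;0 0 0 0 0 0 .05'; python3 -m crank '0 0 0 0 0 .02 .05;0 0 0 0 0 .01 .05;0 0 0 0 0 .005 .05;0 0 0 0 0 0 .05'
```

```text
t: 13.3
ee_pos: [0.5277, 0.1979, 0.0511]
tool_rot: [0.874, 0.485, -0.003, 0.0]
contact_force: [0.1, -0.1, -1.0]
width: 0.665
gripper_force: 30.0
t: 13.8
ee_pos: [0.5304, 0.199, 0.0191]
tool_rot: [0.874, 0.485, -0.0, 0.0]
contact_force: [-0.1, -0.7, -0.8]
width: 0.668
gripper_force: 30.0
```

```bash
python3 -m crank '0 0 0 0 0 .0015 .05;0 0 0 0 0 0 .05'; python3 -m crank '0 0 0 0 0 .0007 .05;0 0 0 0 0 0 .05'
```

```text
t: 14.05
ee_pos: [0.5306, 0.1992, 0.018]
tool_rot: [0.874, 0.485, 0.0, -0.0]
contact_force: [-0.3, -0.1, -0.8]
width: 0.667
gripper_force: 30.0
t: 14.3
ee_pos: [0.5304, 0.1991, 0.0171]
tool_rot: [0.874, 0.485, 0.0, -0.0]
contact_force: [0.6, 0.7, -1.2]
width: 0.665
gripper_force: 30.0
```

```bash
python3 -m crank '0 0 0 0 0 .0007 .05;0 0 0 0 0 0 .05'; python3 -m crank '0 0 0 0 0 0 .087;0 0 0 0 0 0 .087;0 0 0 0 0 0 .087;0 0 0 0 0 0 .087'; python3 -m crank '0 0 0 0 0 -.02 .087;0 0 0 0 0 -.04 .087;0 0 0 0 0 -.05 .087;0 0 0 0 0 -.05 .087;0 0 0 -.05 0 0 .087;0 0 0 -.05 0 0 .087;0 0 0 -.05 0 0 .087;0 0 0 0 0 0 .087'
python3 - <<'E'
from h import *
im,d=bot.get_image("side");cv2.imwrite("pics/s4.png",cv2.resize(im[150:290,170:330],(640,560),interpolation=2))
E
```

```text
t: 14.55
ee_pos: [0.5305, 0.1991, 0.0165]
tool_rot: [0.874, 0.485, 0.0, -0.0]
contact_force: [-1.0, -0.1, -0.1]
width: 0.668
gripper_force: 31.0
t: 15.05
ee_pos: [0.5303, 0.1995, 0.0165]
tool_rot: [0.874, 0.486, 0.0, -0.0]
contact_force: [-2.3, 1.4, 3.2]
width: 0.977
gripper_force: 1.5
t: 16.05
ee_pos: [0.4503, 0.0681, 0.1773]
tool_rot: [0.876, 0.483, 0.001, -0.001]
contact_force: [-0.0, 0.9, 0.2]
width: 1.0
gripper_force: 0.0
```

View pics/s4.png

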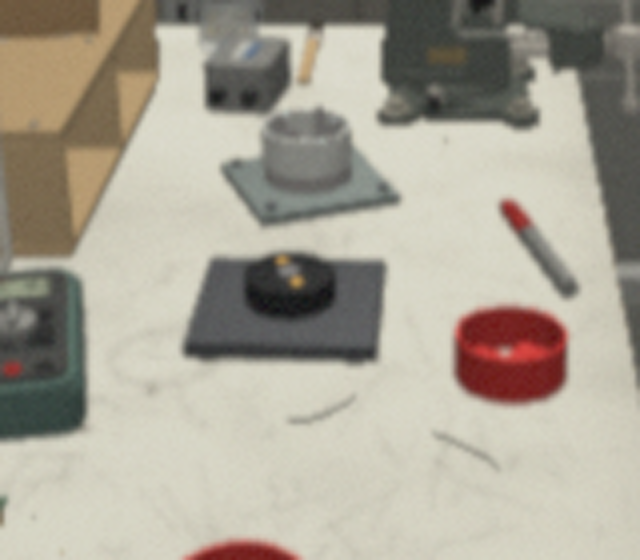

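The puck lies flat on the plate at crop (290,280), the ring is seated at (307,150), and the bystanders look unmoved. I check the number and hand in.

```bash
python3 - <<'E'
from h import *
p=on_plane("side",[(242.2,217.7)],.036);print(p)
c=on_plane("side",[(170+212/4,150+258/4),(170+385/4,150+260/4),(170+378/4,150+350/4),(170+187/4,150+348/4)],.016).mean(0);print(c)
if np.linalg.norm((p[0]-c)[:2])<.015: print(bot.finish_job())
E
```

```text
[[0.52655807 0.20134951 0.036     ]]
[0.52560484 0.20529308 0.016     ]
the job is handed in; nothing more can be done
None
```

The puck is on the steel plate, same side up and about 4 mm from its centre by the side camera; the ring is right down on the ejector, the bystanders look unmoved, and the job was handed in at about 16 s.

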